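# Load the red punch holder and slide the die cassette home

### The arm

A 6-joint arm with a two-finger parallel gripper is mounted at the origin on the work surface. World frame = base frame: x ahead of the robot, y to its left, z up, the work surface at z = 0. Lengths are in m, angles in degrees, forces in N, time in s.
With the tool pointing down it reaches from about 0.275 to 0.75 m from the base axis. Payload 10.2 kg.
Tool frame: the origin (TCP) lies between the finger pads; the fingertips stand 17 mm ahead of it and the grasp point (between the pads) lies 2 mm behind it; y points along the fingers, z is the direction in which the jaws open and shut, and the axes are right-handed (so a half turn about y gives the same grasp; the last joint's range is limited). The gripper opens to 85 mm and grips with 20 to 120 N. Pads are 22 mm wide; open, the fingers measure 114 mm over their backs; the gripper's body (76 mm by 85 mm) begins 54 mm behind the grasp point. The pads swing forward as they close: fully open they stand 13 mm farther back than shut.
Start: joints at [50.569, 17.928, 85.812, -0, 76.261, -12.8], TCP at [0.235, 0.469, 0.248] pointing down, gripper open.
Joint ranges: [-168.41, 168.41], [-55.51, 124.54], [10.69, 146.95], [-70.63, 250.63], [1, 178], [-165.06, 165.06]. Speed limits (degrees/s): [136.94, 136.94, 172.46, 180, 180, 180].

### API

Orientations are given as [roll, pitch, yaw] about the fixed x, y, z axes, in that order (R = Rz(yaw) Ry(pitch) Rx(roll)).
In Python, from cell import observe, viewer, close_job gives the robot as it stands.
- The arm moves only by the tool play_rows, never from a script. Its argument "series" is a list of rows, each a list of 3 entries, a list of its own where there are three numbers: the shift along the tool's x, y, z normalised to -1 to 1, where 1 is 120 mm, then the turn, a rotation vector about the tool's x, y, z normalised to -1 to 1, where 1 is pi rad, then the opening, from 0 (shut) to 1 (fully open). In form: [[[dx, dy, dz], [ax, ay, az], hand], ...]. A call has 1 to 20 rows; each row is the pose to reach, as a shift and turn from the pose measured when the call began, along the tool's axes at that moment, turning the shorter way round; what a row does not reach only later rows make up. A row lasts 1/10 s, in which the tool goes at most 50 mm and 8.59 degrees, less where a joint would pass 70% of its speed; a pose out of reach is approached as far as the arm can. A call with a number of a shift or a turn outside -1 to 1 is refused whole. A call with a gripper value outside its range is refused whole. The fingers move at their own pace and stop on an object; "newtons" is the grip in N (left out, the last holds). Time passes only in rows, so rows that repeat a pose let the fingers close. It gives the time, the measured TCP pose, the force and the opening at its end, in the units of the state.
- observe(): the state, without advancing time (a new reading comes with each control period).
- viewer.capture(name): name is "side" or "top"; returns the picture (384x512x3 uint8, blue, green, red); there is no depth.
- viewer.camera_info(name): a dict with "camera_matrix" (3x3 intrinsics, pixels), "rvec" (rotation vector, rad) and "tvec" (3), from world to camera coordinates, as OpenCV has them. Camera axes: x right, y down, z forward; pixel columns grow to the right and rows downward; lengths in m; the calibration is good to about 2 mm. A picture is of the moment at which its call begins. camera_info takes no time and is no camera call.
- close_job(): hands the job in, once; it reports no verdict.
Trained networks look in the newest picture that a camera, given by its name, has taken for a name from the list of things; names that differ only in an ending like _2 or _b are one class to them, and where a whole thing is asked for, a point or a joint stands for the part that bears it (a point fixed in the world has none). Each returns a list of dicts, best first, with "conf" (0 to 1); they miss things now and then, are a little off and sometimes report something else, mostly with a low value. They report only what shows in the picture. A call takes as long as a camera call.
- viewer.silhouettes(camera, query): "region" (384x512 bool, what is visible of it) and "centre" ([row, column] in pixels, amid what is visible of it).
The state is a dict: "time_s": time; "joint_pos": joint angles; "joint_velocities": joint speeds; "joint_efforts": joint torques, N m; "position": TCP position; "tcp_rot": TCP orientation; "contact_force": force on the tool from outside, world axes, zero at the start; "ft_torque": the same for the moment, N m; "grip_width": finger opening in m.
Only numpy, scipy, OpenCV 4.12 (cv2) and the standard library are available. Lean on these libraries where they do the work, as an engineer would, in place of code of your own. Each camera call takes 0.05 s, during which the arm holds its last target.

### The job

Stand the red punch holder with the black cap upright in the empty compartment of the aluminium die cassette, and let go of it. Then push the cassette along its guides, away from the open front of the magazine, fully home against the yellow stop, with the holder still standing in it; the cassette is wide and binds between the guides if it is pushed towards one end, so push at the middle of its front edge, straight along the guides.

Things in the scene. Friction and masses are not known exactly. Their poses are not given: they have to be found in the camera images.
- red_mid (a point): Centre (half-way up) of the red punch holder: upright cylinder 40 mm in diameter, 85 mm tall, 0.28 kg, red body, black cap (33 mm wide, top 19 mm), dark steel foot. Stands loose on the bench among three holders of the same size in other colours (bare steel, black, yellow), not wanted. z axis up along the cylinder.
- tray: Sliding aluminium cassette, loose, 80 mm along x (points home), 250 mm wide along y (left), 0.9 kg. Origin: centre of its underside, 10 mm above the bench. Front edge: flat wall at x = -40 mm, 20 mm tall; middle at y = 0. End shoes bind on the guides if it is pushed over 30 mm off the middle. At the middle it takes 2 to 6 N. Fixed dies at y = 0 and -82 mm reach 40 mm above the underside.
- nest (a point): Floor centre of the cassette's empty left compartment (black liner), 82 mm to the left (+y) of the cassette's middle, 14 mm above the bench; 70 mm (x) by 74 mm (y) inside, so the holder has 15 mm to spare all round. Walls above its floor: front 16 mm, rear 10, right 8, left 14. Axes as the cassette's.
- magazine: Blue base plate, fixed, 220 (x) by 301 (y) by 10 mm, yawed up to 14 degrees. Origin: centre of its underside, on the bench. x runs along the guides to a yellow stop bar at the rear, near face at x = +98 mm, top 40 mm above the bench. Steel guides along both sides, tops at 30 mm, 253 mm apart; front (-x) open. Cassette home: its origin at x = +58 mm, y = 0; at the start 85 to 110 mm short.

How it is judged (in metres and radians):
On the way:
1. the red holder stands upright and released in the empty compartment while the cassette is still well short of the stop (x of red_mid in the frame of nest between -0.02 and 0.02 m and y of red_mid in the frame of nest between -0.022 and 0.022 m and z of red_mid in the frame of nest below 0.047 m and angle between red_mid's own z axis and vertical below 0.12 rad and contact force between the fingers and red below 0.1 N and x of tray in the frame of magazine below 0.02 m), for 0.2 s.
At the end, for the whole second after the job is handed in: The cassette lies flat between the guides with its origin within 10 mm of the home position against the stop, and the red holder stands upright (within 7 degrees) on the floor of the left compartment, everything at rest (x of tray in the frame of magazine between 0.048 and 0.062 m and y of tray in the frame of magazine between -0.006 and 0.006 m and z of tray in the frame of magazine below 0.014 m and angle between the x axis of tray and the x axis of magazine, either way round below 0.1 rad and x of red_mid in the frame of nest between -0.02 and 0.02 m and y of red_mid in the frame of nest between -0.022 and 0.022 m and z of red_mid in the frame of nest below 0.047 m and angle between red_mid's own z axis and vertical below 0.12 rad and linear speed of tray below 0.02 m/s); the robot touches nothing.
It also fails if it takes over 51 s, if anything falls off the work surface, if the arm or the gripper's body presses on something with over 40 N, if the wrist force passes 120 N, or if a joint passes its speed limit or range.

## Working session

There is one attempt and no reset: what is moved stays moved. The work goes in short steps, Python scripts to look and compute and a tool call to move; the robot and the scene stay as the last step left them, time stands still between calls to the robot, and variables do not carry over. Pictures are saved under pics/ and viewed, and the job is handed in when it is done.

Besides the shell and the picture viewer there is one more tool, called as name(argument=value, ...), one argument or row to a line, values as JSON. play_rows: Moves the arm, as the interface text tells. Scaled input: -1 to 1 covers 120 mm each way for a shift and pi rad each way for a turn. Its arguments: {"type":"object","properties":{"series":{"type":"array"},"newtons":{"type":"number"}},"required":["series"]}

```bash
ls; mkdir -p pics
python3 - <<'E'
from cell import observe, viewer
import cv2,json,pickle
print(observe())
for n in("side","top"):
    im=viewer.capture(n);cv2.imwrite(f"pics/{n}0.png",im)
    i=viewer.camera_info(n);print(n,i)
    for q in ("red_mid","tray","magazine"):
        r=viewer.silhouettes(n,q)
        for d in r[:3]: print(q,d["conf"],d["centre"],d["region"].sum())
        pickle.dump(r,open(f"pics/{n}_{q}.pkl","wb"))
E
```

```text
pics
{'time_s': 0.0, 'joint_pos': array([ 5.05696896e+01,  1.79613367e+01,  8.58546410e+01, -4.52921211e-04,
        7.62609461e+01, -1.27994870e+01]), 'joint_velocities': array([-0.05540339, -0.03361997, -0.00670025,  0.0255965 ,  0.04628924,
       -0.00140226]), 'joint_efforts': array([ 1.19972898e-03, -4.12267578e+01, -2.59739506e+01, -7.30218881e-05,
        4.20684490e-03, -3.71843953e-05]), 'position': array([0.2351799 , 0.46911067, 0.24771401]), 'tcp_rot': array([-9.00751098e+01,  1.66127937e-02, -2.66307265e+01]), 'contact_force': array([-0.9265333 ,  0.9089866 ,  0.40724322]), 'ft_torque': array([-0.0265279 ,  0.09002814, -0.00662319]), 'grip_width': 0.0855202847087799}
side {'camera_matrix': array([[378.82687522,   0.        , 250.39679789],
       [  0.        , 378.82687522, 192.34422837],
       [  0.        ,   0.        ,   1.        ]]), 'rvec': array([ 2.34262946, -0.69315537,  0.25973661]), 'tvec': array([-0.39906478,  0.27114489,  0.52271518])}
red_mid 0.89 [131.5, 246.9] 683
tray 0.84 [287.7, 345.8] 7512
magazine 0.62 [269.1, 386.5] 16772
magazine 0.22 [283.9, 346.3] 7579
top {'camera_matrix': array([[489.19938628,   0.        , 251.58729767],
       [  0.        , 489.19938628, 194.07385968],
       [  0.        ,   0.        ,   1.        ]]), 'rvec': array([ 2.16113202, -2.15499136,  0.13628772]), 'tvec': array([0.05820251, 0.50715475, 1.06822841])}
red_mid 0.94 [151.9, 186.4] 377
tray 0.84 [176.5, 348.2] 4023
magazine 0.96 [141.9, 348.5] 9001
```

View pics/side0.png

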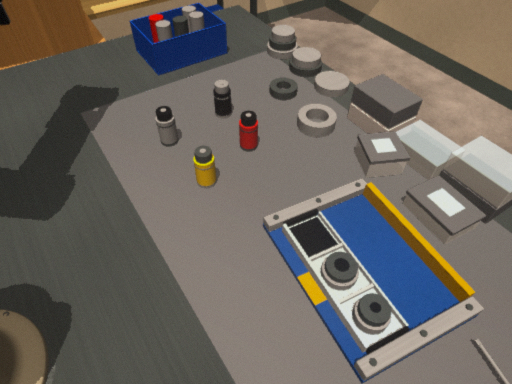

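View pics/top0.png

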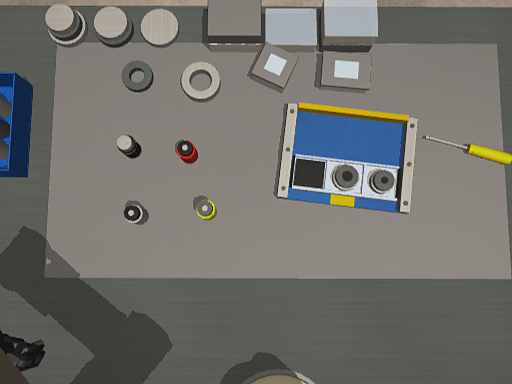

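```bash
cat > h.py <<'E'
import numpy as np,cv2,pickle
from scipy.optimize import minimize
from scipy.spatial.transform import Rotation as R
def proj(info,P):
    return cv2.projectPoints(np.asarray(P,float).reshape(-1,1,3),info["rvec"],info["tvec"],info["camera_matrix"],None)[0].reshape(-1,2)
def ray(info,uv,z):
    K=info["camera_matrix"];Rm=cv2.Rodrigues(info["rvec"])[0];c=-Rm.T@info["tvec"]
    d=Rm.T@np.linalg.inv(K)@np.array([uv[0],uv[1],1.]);return c+d*(z-c[2])/d[2]
def box(x0,x1,y0,y1,z0,z1): return np.array([[x,y,z] for x in(x0,x1) for y in(y0,y1) for z in(z0,z1)])
def cyl(r,z0,z1,cx=0,cy=0):
    a=np.linspace(0,2*np.pi,40,endpoint=False);return np.array([[cx+r*np.cos(t),cy+r*np.sin(t),z] for z in(z0,z1) for t in a])
S=8
def render(info,parts,p):
    x,y,yaw=p;M=np.zeros((384,512),np.uint8);Rz=R.from_euler('z',yaw).as_matrix();m=np.zeros((384*2,512*2),np.uint8)
    for q in parts:
        u=proj(info,q@Rz.T+[x,y,0]);h=cv2.convexHull(((u+.5)*2*16-8).round().astype(np.int32))
        cv2.fillConvexPoly(m,h,255,cv2.LINE_AA,4)
    return cv2.resize(m,(512,384),interpolation=cv2.INTER_AREA)/255.
MAG=[box(-.11,.11,-.1505,.1505,0,.01),box(-.11,.11,.1265,.1505,0,.03),box(-.11,.11,-.1505,-.1265,0,.03),box(.098,.11,-.1505,.1505,0,.04)]
TRAY=[box(-.04,.04,-.125,.125,.01,.03),cyl(.03,.01,.05),cyl(.03,.01,.05,0,-.082)]
RED=[cyl(.02,0,.066),cyl(.0165,.066,.085)]
def fit(views,parts,p0,n=3):
    p0=np.array(p0,float)
    def f(q):
        p=p0.copy();p[:n]+=np.array(q)*[.01,.01,.05][:n]
        return sum(np.abs(render(i,parts,p)-r).sum()/r.sum() for i,r in views)
    best=minimize(f,np.zeros(n),method='Nelder-Mead',options=dict(initial_simplex=np.vstack([np.zeros(n),np.eye(n)*.8]),xatol=.005,fatol=1e-4))
    p0[:n]+=best.x*np.array([.01,.01,.05])[:n];return p0,best.fun
E
python3 - <<'E'
from h import *
from cell import viewer
I={n:viewer.camera_info(n) for n in("side","top")}
L=lambda n,q:pickle.load(open(f"pics/{n}_{q}.pkl","rb"))[0]
for q,parts,z,k in(("red_mid",RED,.04,2),("magazine",MAG,.01,3),("tray",TRAY,.02,3)):
    c=L("top",q)["centre"];g=ray(I["top"],c[::-1],z);print(q,g)
    for vs in(("top",),("side",),("top","side")):
        print(vs,fit([(I[n],L(n,q)["region"].astype(float)) for n in vs],parts,[g[0],g[1],-.1],k))
im={n:cv2.imread(f"pics/{n}0.png") for n in I}
for n in I:
    print(n,ray(I[n],[256,192],0), -cv2.Rodrigues(I[n]["rvec"])[0].T@I[n]["tvec"])
E
```

```text
red_mid [0.60129693 0.20686572 0.04      ]
('top',) (array([ 0.60004368,  0.20552368, -0.1       ]), np.float64(0.0678524990898216))
('side',) (array([ 0.60253927,  0.2041835 , -0.1       ]), np.float64(0.07755863692475526))
('top', 'side') (array([ 0.60144622,  0.20468023, -0.1       ]), np.float64(0.21500784226914918))
magazine [ 0.63255069 -0.16530503  0.01      ]
('top',) (array([ 0.59322956, -0.15922534, -0.11527544]), np.float64(0.4697382208077098))
('side',) (array([ 0.59502306, -0.15912652, -0.11848223]), np.float64(0.4731676977969819))
('top', 'side') (array([ 0.59415089, -0.15936137, -0.11610962]), np.float64(0.9485712418456167))
tray [ 0.54951115 -0.16081905  0.02      ]
('top',) (array([ 0.54584624, -0.15185382, -0.12829254]), np.float64(0.03899538438293538))
('side',) (array([ 0.54720373, -0.15202026, -0.12597153]), np.float64(0.06605379105848941))
('top', 'side') (array([ 0.54621754, -0.15182653, -0.12688501]), np.float64(0.10691700227918))
side [0.5403217  0.07897814 0.        ] [ 0.25930137 -0.33308073  0.57255867]
top [0.51579124 0.04939449 0.        ] [0.37061884 0.06145225 1.1227514 ]
```

Run:
```python
from h import *
from cell import viewer
I={n:viewer.camera_info(n) for n in("side","top")}
L=lambda n,q:pickle.load(open(f"pics/{n}_{q}.pkl","rb"))[0]
V=[]
for n in I:
    V.append((I[n],np.maximum(L(n,"magazine")["region"],L(n,"tray")["region"]).astype(float)))
PT=MAG+[]
for v in(V[:1],V[1:],V): m,e=fit(v,PT,[.594,-.159,-.12],3);print(m,e)
t=np.array([.5462,-.1518,-.1269]);r=np.array([.6014,.2047,0])
Rz=R.from_euler('z',m[2]).as_matrix()[:2,:2]
print("tray in mag",Rz.T@(t[:2]-m[:2]), "nest",t[:2]+R.from_euler('z',t[2]).as_matrix()[:2,:2]@[0,.082])
for n in I:
    im=cv2.imread(f"pics/{n}0.png");im=cv2.resize(im,None,fx=1.5,fy=1.5)
    for P,p,c in((MAG,m,(0,255,0)),(TRAY,t,(255,0,255)),(RED,r,(255,255,0))):
        for q in P:
            u=proj(I[n],q@R.from_euler('z',p[2]).as_matrix().T+[p[0],p[1],0])*1.5
            cv2.polylines(im,[cv2.convexHull(u.round().astype(np.int32))],1,c,1)
    cv2.imwrite(f"pics/ov_{n}.png",im)
```

```text
[ 0.59503672 -0.15931696 -0.11964705] 0.02249140675969113
[ 0.59327032 -0.15919097 -0.11424048] 0.027561241195507326
[ 0.59416135 -0.1591109  -0.11657351] 0.05411056399204711
tray in mag [-0.04848616  0.00168291] nest [ 0.55657789 -0.07045936]
```

View pics/ov_top.png

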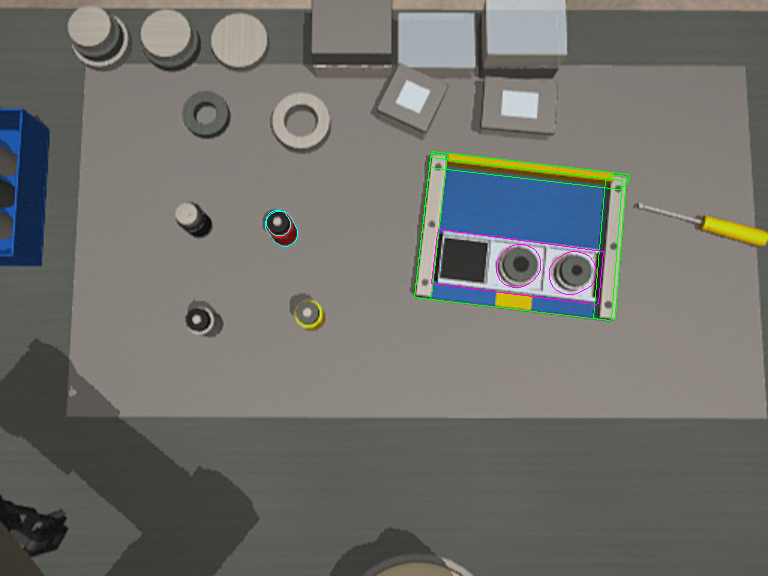

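View pics/ov_side.png

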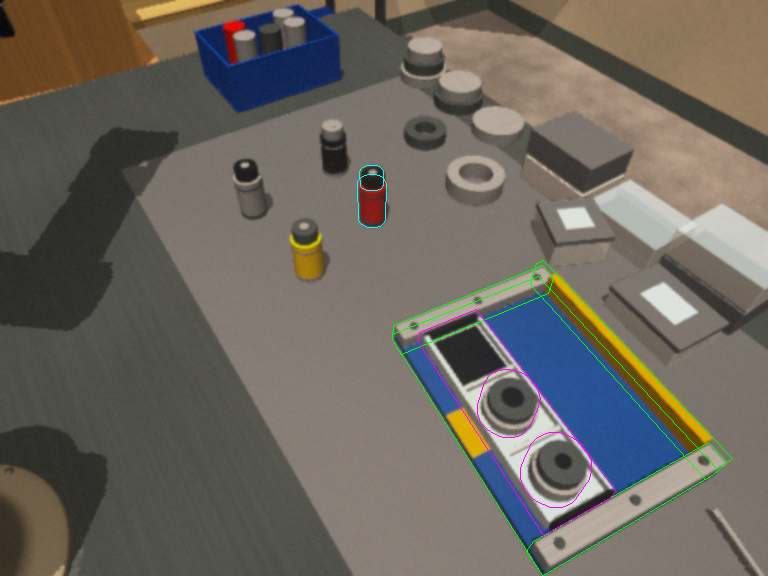

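play_rows(
  series=[
    [[1, 0, -0.17], [0, 0.39, 0], 1],
    [[1, 0, -0.17], [0, 0.39, 0], 1],
    [[1, 0, -0.17], [0, 0.39, 0], 1],
    [[1, 0, -0.17], [0, 0.39, 0], 1],
    [[1, 0, -0.17], [0, 0.39, 0], 1],
    [[1, 0, -0.17], [0, 0.39, 0], 1],
    [[1, 0, -0.17], [0, 0.39, 0], 1],
    [[1, 0, -0.17], [0, 0.39, 0], 1],
    [[1, 0, -0.17], [0, 0.39, 0], 1],
    [[1, 0, -0.17], [0, 0.39, 0], 1],
    [[1, 0, -0.17], [0, 0.39, 0], 1],
  ],
)

```text
time_s: 1.5
position: [0.3334, 0.3972, 0.2482]
tcp_rot: [-90.0, -0.0, -96.7]
contact_force: [0.8, -0.6, 0.0]
grip_width: 0.0852
```

```bash
cat >> h.py <<'E'
def need(target,yaw=None,state=None):
    from cell import observe
    s=observe();Rt=R.from_euler('xyz',s["tcp_rot"],degrees=True)
    d=Rt.inv().apply(np.array(target)-s["position"])/.12
    print("t",round(s["time_s"],2),"pos",s["position"].round(4),"rot",s["tcp_rot"].round(2),"need",d.round(3),"grip",round(s["grip_width"],4),"F",s["contact_force"].round(1))
    if yaw is not None: print("turn",((Rt.inv()*R.from_euler('xyz',[-90,0,yaw],degrees=True)).as_rotvec()/np.pi).round(4))
    print("joints",s["joint_pos"].round(1))
E
python3 -c "
from h import *
need([.6014,.2047,.16],-96.9)"
```

```text
t 1.5 pos [0.3334 0.3972 0.2482] rot [-9.001e+01 -1.000e-02 -9.667e+01] need [1.334 0.735 2.404] grip 0.0852 F [ 0.8 -0.6  0. ]
turn [0.     0.0013 0.0001]
joints [37.  17.1 86.9 -0.  76.  43.7]
```

play_rows(
  series=[
    [[0.56, 0.3, 1], [0, 0, 0], 1],
    [[0.56, 0.3, 1], [0, 0, 0], 1],
    [[0.56, 0.3, 1], [0, 0, 0], 1],
    [[0.56, 0.3, 1], [0, 0, 0], 1],
    [[0.56, 0.3, 1], [0, 0, 0], 1],
  ],
)

```text
time_s: 2.0
position: [0.4451, 0.3162, 0.2119]
tcp_rot: [-90.1, -0.0, -96.7]
contact_force: [-0.3, -0.5, -0.0]
grip_width: 0.0855
```

play_rows(
  series=[
    [[0.56, 0.3, 1], [0, 0, 0], 1],
    [[0.56, 0.3, 1], [0, 0, 0], 1],
    [[0.56, 0.3, 1], [0, 0, 0], 1],
    [[0.56, 0.3, 1], [0, 0, 0], 1],
    [[0.56, 0.3, 1], [0, 0, 0], 1],
  ],
)

```text
time_s: 2.5
position: [0.5561, 0.2361, 0.1759]
tcp_rot: [-90.1, -0.0, -96.6]
contact_force: [-0.3, 0.8, 0.2]
grip_width: 0.0855
```

```bash
python3 -c "
from h import *
need([.6014,.2047,.16],-96.9)"
```

```text
t 2.5 pos [0.5561 0.2361 0.1759] rot [-9.007e+01 -1.000e-02 -9.660e+01] need [0.217 0.132 0.406] grip 0.0855 F [-0.3  0.8  0.2]
turn [0.0004 0.0017 0.    ]
joints [11.9 31.3 77.   0.  71.7 18.5]
```

play_rows(
  series=[
    [[0.217, 0.13, 0.406], [0, 0.0017, 0], 1],
    [[0.217, 0.13, 0.406], [0, 0.0017, 0], 1],
    [[0.217, 0.13, 0.406], [0, 0.0017, 0], 1],
    [[0.217, 0.13, 0.406], [0, 0.0017, 0], 1],
  ],
)

```text
time_s: 2.9
position: [0.6005, 0.2062, 0.161]
tcp_rot: [-90.0, 0.0, -96.8]
contact_force: [-0.7, -0.1, -0.0]
grip_width: 0.0856
```

```bash
python3 -c "
from h import *
need([.6014,.2047,.045],-96.9)
from cell import viewer
im=viewer.capture('side');cv2.imwrite('pics/side1.png',im)
im=viewer.capture('top');cv2.imwrite('pics/top1.png',im)"
```

```text
t 2.9 pos [0.6005 0.2062 0.161 ] rot [-9.005e+01  2.000e-02 -9.679e+01] need [0.012 0.967 0.01 ] grip 0.0856 F [-0.7 -0.1 -0. ]
turn [ 0.0003  0.0006 -0.0001]
joints [ 8.4 35.9 71.7  0.  72.4 15.2]
```

View pics/side1.png

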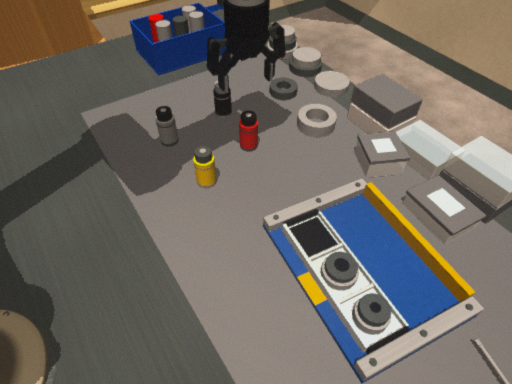

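play_rows(
  series=[
    [[0.012, 0.3, 0.01], [0, 0, 0], 1],
    [[0.012, 0.55, 0.01], [0, 0, 0], 1],
    [[0.012, 0.75, 0.01], [0, 0, 0], 1],
    [[0.012, 0.9, 0.01], [0, 0, 0], 1],
    [[0.012, 0.967, 0.01], [0, 0, 0], 1],
    [[0.012, 0.967, 0.01], [0, 0, 0], 1],
    [[0.012, 0.967, 0.01], [0, 0, 0], 1],
  ],
)

```text
time_s: 3.7
position: [0.6019, 0.2049, 0.0463]
tcp_rot: [-89.9, 0.0, -96.8]
contact_force: [-0.5, 0.1, -0.2]
grip_width: 0.0857
```

```bash
python3 -c "
from h import *
need([.6014,.2047,.045],-96.9)
from cell import viewer
im=viewer.capture('side');cv2.imwrite('pics/side2.png',cv2.resize(im[60:210,150:350],None,fx=3,fy=3))"
```

```text
t 3.7 pos [0.6019 0.2049 0.0463] rot [-8.993e+01  4.000e-02 -9.677e+01] need [ 0.002  0.011 -0.004] grip 0.0857 F [-0.5  0.1 -0.2]
turn [-0.0004  0.0007 -0.0002]
joints [ 8.3 43.5 77.   0.  59.5 15. ]
```

View pics/side2.png

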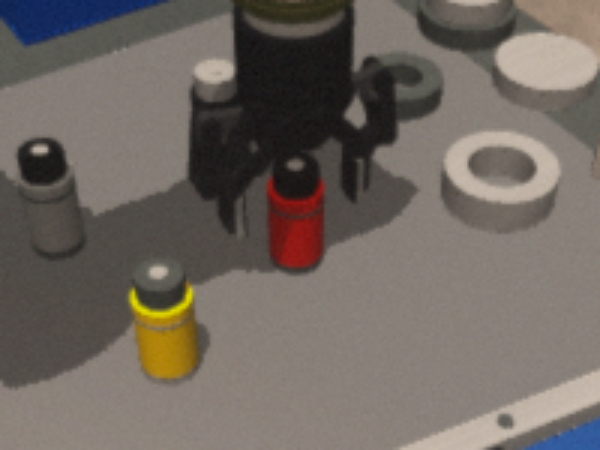

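The red holder stands between the open fingers at about crop (297,215). I'll close on it and lift.

play_rows(
  series=[
    [[0, 0, 0], [0, 0, 0], 0.2],
    [[0, 0, 0], [0, 0, 0], 0.2],
    [[0, 0, 0], [0, 0, 0], 0.2],
    [[0, 0, 0], [0, 0, 0], 0.2],
    [[0, 0, 0], [0, 0, 0], 0.2],
    [[0, 0, 0], [0, 0, 0], 0.2],
    [[0, 0, 0], [0, 0, 0], 0.2],
    [[0, 0, 0], [0, 0, 0], 0.2],
    [[0, 0, 0], [0, 0, 0], 0.2],
    [[0, 0, 0], [0, 0, 0], 0.2],
  ],
  newtons=40,
)

```text
time_s: 4.75
position: [0.6023, 0.2049, 0.0471]
tcp_rot: [-89.9, 0.1, -96.8]
contact_force: [-0.8, 0.4, 5.6]
grip_width: 0.0389
```

```bash
python3 -c "
from h import *
need([.5566,-.0705,.155],-96.9)
from cell import viewer
im=viewer.capture('side');cv2.imwrite('pics/side3.png',cv2.resize(im[60:210,150:350],None,fx=3,fy=3))"
```

```text
t 4.75 pos [0.6023 0.2049 0.0471] rot [-8.987e+01  6.000e-02 -9.678e+01] need [ 2.323 -0.902 -0.105] grip 0.0389 F [-0.8  0.4  5.6]
turn [-0.0007  0.0007 -0.0003]
joints [ 8.2 43.4 77.   0.  59.5 15. ]
```

View pics/side3.png

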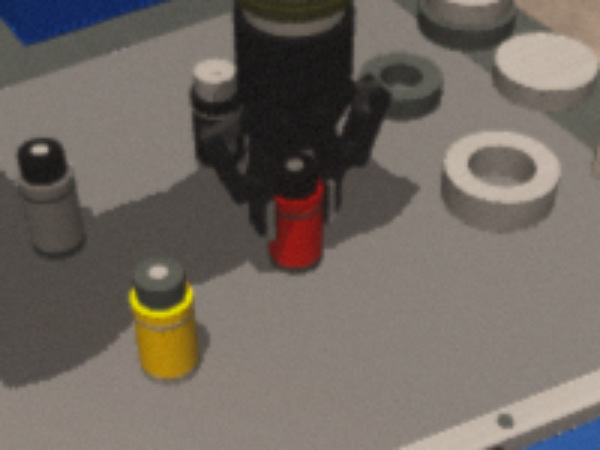

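play_rows(
  series=[
    [[0, -0.15, 0], [0, 0, 0], 0.2],
    [[0, -0.4, 0], [0, 0, 0], 0.2],
    [[0.1, -0.65, 0], [0, 0, 0], 0.2],
    [[0.3, -0.85, 0], [0, 0, 0], 0.2],
    [[0.6, -0.9, -0.03], [0, 0, 0], 0.2],
    [[0.9, -0.9, -0.05], [0, 0, 0], 0.2],
    [[1, -0.9, -0.05], [0, 0, 0], 0.2],
    [[1, -0.9, -0.05], [0, 0, 0], 0.2],
  ],
)

```text
time_s: 5.6
position: [0.5817, 0.0851, 0.1544]
tcp_rot: [-89.9, 0.1, -96.9]
contact_force: [0.5, 0.7, -3.3]
grip_width: 0.0393
```

play_rows(
  series=[
    [[0.3, 0, 0], [0, 0, 0], 0.2],
    [[0.6, 0, -0.03], [0, 0, 0], 0.2],
    [[0.9, 0, -0.05], [0, 0, 0], 0.2],
    [[1, 0, -0.05], [0, 0, 0], 0.2],
    [[1, 0, -0.05], [0, 0, 0], 0.2],
  ],
)

```text
time_s: 6.1
position: [0.5615, -0.0335, 0.1539]
tcp_rot: [-90.0, 0.1, -97.0]
contact_force: [0.8, 0.3, -2.9]
grip_width: 0.0393
```

```bash
python3 -c "
from h import *
need([.5566,-.0705,.155],-97)"
```

```text
t 6.1 pos [ 0.5615 -0.0335  0.1539] rot [-8.996e+01  8.000e-02 -9.698e+01] need [ 0.311 -0.009 -0.003] grip 0.0393 F [ 0.8  0.3 -2.9]
turn [-0.0002  0.0001 -0.0004]
joints [-15.4  27.6  86.5   0.1  65.9  -8.4]
```

play_rows(
  series=[
    [[0.311, 0, 0], [0, 0, 0], 0.2],
    [[0.311, 0, 0], [0, 0, 0], 0.2],
    [[0.311, 0.15, 0], [0, 0, 0], 0.2],
    [[0.311, 0.35, 0], [0, 0, 0], 0.2],
    [[0.311, 0.5, 0], [0, 0, 0], 0.2],
    [[0.311, 0.5, 0], [0, 0, 0], 0.2],
    [[0.311, 0.5, 0], [0, 0, 0], 0.2],
  ],
)

```text
time_s: 6.8
position: [0.5575, -0.0692, 0.0943]
tcp_rot: [-90.0, 0.1, -96.9]
contact_force: [-0.1, -0.3, -2.5]
grip_width: 0.0392
```

Run:
```python
from h import *
from cell import viewer,observe
need([.5566,-.0705,.0625],-97)
I={n:viewer.camera_info(n) for n in("side","top")}
p=observe()["position"]
m=[.5942,-.1591,-.1166]
for n in I:
    im=viewer.capture(n);im=cv2.resize(im,None,fx=1.5,fy=1.5)
    t=np.array([.5462,-.1518,-.12])
    c,s=np.cos(t[2]),np.sin(t[2])
    q=np.array([[-.035,.045,.014],[.035,.045,.014],[.035,.119,.014],[-.035,.119,.014]])@R.from_euler('z',t[2]).as_matrix().T+[t[0],t[1],0]
    cv2.polylines(im,[(proj(I[n],q)*1.5).round().astype(np.int32)],1,(0,255,0),1)
    for z in(0,.085):
        cv2.polylines(im,[(proj(I[n],cyl(.02,z,z)+[p[0],p[1],p[2]-.0471])*1.5).round().astype(np.int32)],1,(255,255,0),1)
    cv2.imwrite(f"pics/pl_{n}.png",im[200:] if n=="side" else im)
```

```text
t 6.8 pos [ 0.5575 -0.0692  0.0943] rot [-8.995e+01  9.000e-02 -9.690e+01] need [ 0.012  0.265 -0.006] grip 0.0392 F [-0.1 -0.3 -2.5]
turn [-0.0003  0.0005 -0.0005]
joints [-19.1  31.8  89.8   0.1  58.3 -12.2]
```

View pics/pl_side.png

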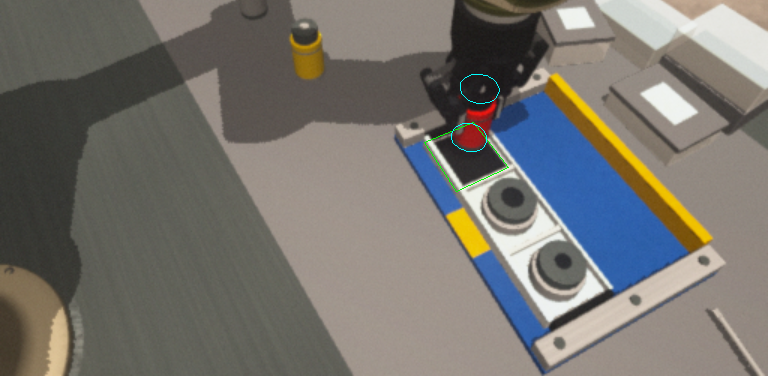

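View pics/pl_top.png

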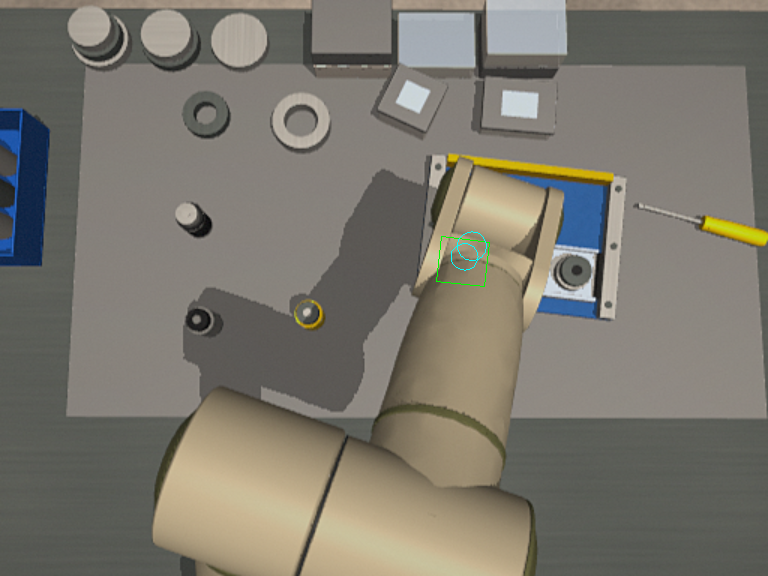

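Run:
```python
import cv2
im=cv2.imread("pics/pl_side.png");cv2.imwrite("pics/z.png",cv2.resize(im[40:200,380:560],None,fx=4,fy=3.7,interpolation=cv2.INTER_CUBIC)[:590])
```

```text
(no output)
```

View pics/z.png

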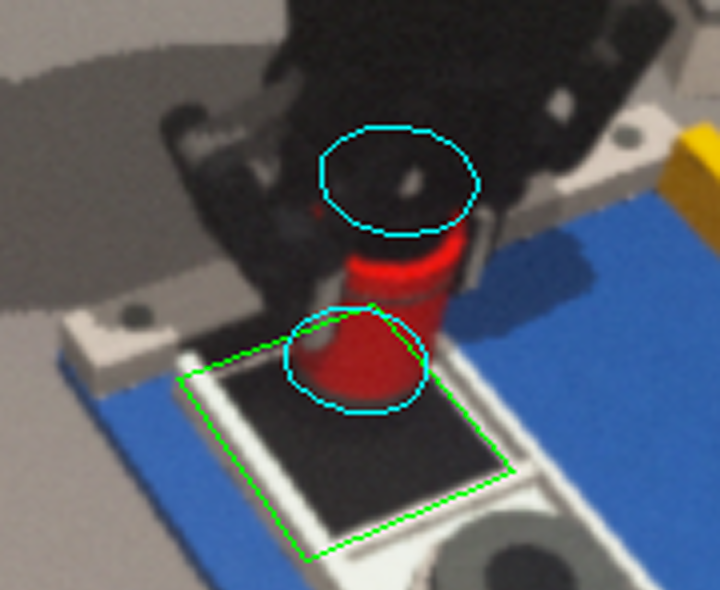

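play_rows(
  series=[
    [[0.012, 0.1, -0.006], [0, 0, 0], 0.2],
    [[0.012, 0.18, -0.006], [0, 0, 0], 0.2],
    [[0.012, 0.23, -0.006], [0, 0, 0], 0.2],
    [[0.012, 0.255, -0.006], [0, 0, 0], 0.2],
    [[0.012, 0.265, -0.006], [0, 0, 0], 0.2],
    [[0.012, 0.265, -0.006], [0, 0, 0], 0.2],
  ],
)

```text
time_s: 7.5
position: [0.557, -0.0712, 0.0632]
tcp_rot: [-89.9, 0.1, -96.9]
contact_force: [-0.3, -0.5, -2.7]
grip_width: 0.0392
```

```bash
python3 -c "
from h import *
need([.5566,-.0705,.0611],-97)
from cell import viewer
im=viewer.capture('side');cv2.imwrite('pics/side5.png',cv2.resize(im[150:300,240:440],None,fx=3.5,fy=3.5))"
```

```text
t 7.5 pos [ 0.557  -0.0712  0.0632] rot [-8.985e+01  6.000e-02 -9.694e+01] need [-0.006  0.017 -0.004] grip 0.0392 F [-0.3 -0.5 -2.7]
turn [-0.0008  0.0003 -0.0003]
joints [-19.3  34.3  91.1   0.1  54.4 -12.4]
```

View pics/side5.png

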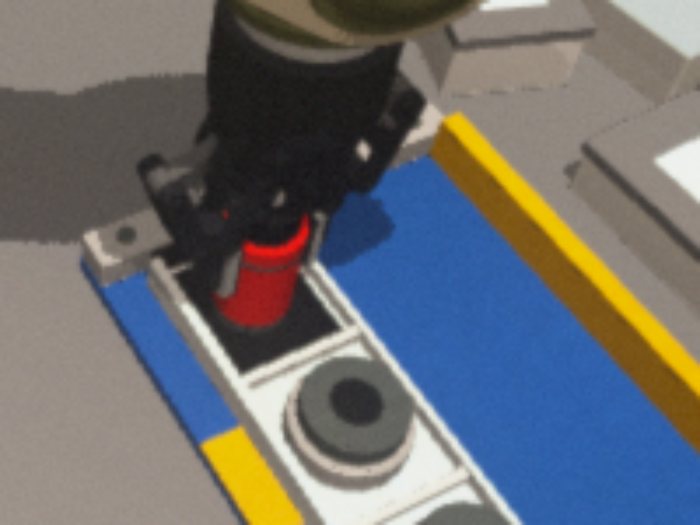

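play_rows(
  series=[
    [[0, 0.01, 0], [0, 0, 0], 0.2],
    [[0, 0.018, 0], [0, 0, 0], 0.2],
    [[0, 0.018, 0], [0, 0, 0], 0.2],
  ],
)

```text
time_s: 7.85
position: [0.5571, -0.0713, 0.0612]
tcp_rot: [-89.8, 0.1, -96.9]
contact_force: [-0.1, -0.6, -2.2]
grip_width: 0.0391
```

play_rows(
  series=[
    [[0, 0.012, 0], [0, 0, 0], 0.2],
    [[0, 0.012, 0], [0, 0, 0], 0.2],
  ],
)

```text
time_s: 8.05
position: [0.5575, -0.0713, 0.0609]
tcp_rot: [-89.8, 0.0, -96.9]
contact_force: [-1.3, 0.8, 7.7]
grip_width: 0.0391
```

play_rows(
  series=[
    [[0, 0, 0], [0, 0, 0], 0.5],
    [[0, 0, 0], [0, 0, 0], 0.55],
    [[0, 0, 0], [0, 0, 0], 0.7],
    [[0, 0, 0], [0, 0, 0], 0.9],
    [[0, 0, 0], [0, 0, 0], 1],
    [[0, 0, 0], [0, 0, 0], 1],
    [[0, 0, 0], [0, 0, 0], 1],
    [[0, 0, 0], [0, 0, 0], 1],
    [[0, 0, 0], [0, 0, 0], 1],
    [[0, 0, 0], [0, 0, 0], 1],
  ],
)

```text
time_s: 9.05
position: [0.5575, -0.0714, 0.0609]
tcp_rot: [-89.8, 0.0, -96.9]
contact_force: [-0.2, 0.3, -0.8]
grip_width: 0.0852
```

```bash
python3 -c "
from h import *
need([.5571,-.0713,.16],-97)
from cell import viewer
im=viewer.capture('side');cv2.imwrite('pics/side6.png',cv2.resize(im[150:300,240:440],None,fx=3.5,fy=3.5))"
```

```text
t 9.05 pos [ 0.5575 -0.0714  0.0609] rot [-8.976e+01  4.000e-02 -9.694e+01] need [-0.001 -0.825 -0.   ] grip 0.0852 F [-0.2  0.3 -0.8]
turn [-0.0013  0.0003 -0.0002]
joints [-19.3  34.5  91.2   0.1  54.1 -12.4]
```

View pics/side6.png

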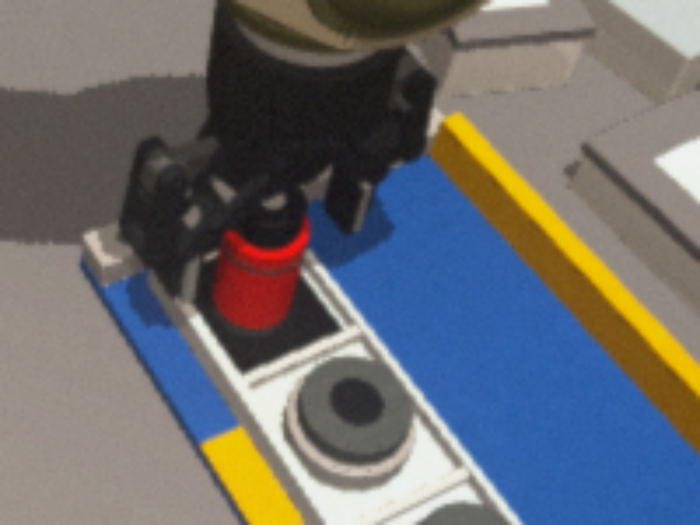

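play_rows(
  series=[
    [[0, -0.15, 0], [0, 0, 0], 1],
    [[0, -0.4, 0], [0, 0, 0], 1],
    [[0, -0.7, 0], [0, 0, 0], 1],
    [[0, -0.95, 0], [0, 0, 0], 1],
    [[0, -0.95, -0.2], [0, 0.05, 0], 0.5],
    [[0.3, -0.95, -0.56], [0, 0.1, 0], 0],
    [[0.68, -0.95, -0.56], [0, 0.15, 0], 0],
    [[0.68, -0.95, -0.56], [0, 0.5, 0], 0],
    [[0.68, -0.95, -0.56], [0, 0.5, 0], 0],
    [[0.68, -0.95, -0.56], [0, 0.5, 0], 0],
    [[0.68, -0.95, -0.56], [0, 0.5, 0], 0],
    [[0.68, -0.95, -0.56], [0, 0.5, 0], 0],
    [[0.68, -0.95, -0.56], [0, 0.5, 0], 0],
    [[0.68, -0.95, -0.56], [0, 0.5, 0], 0],
    [[0.68, -0.95, -0.56], [0, 0.5, 0], 0],
    [[0.68, -0.95, -0.56], [0, 0.5, 0], 0],
    [[0.68, -0.95, -0.56], [0, 0.5, 0], 0],
  ],
)

```text
time_s: 10.8
position: [0.4805, -0.1443, 0.1746]
tcp_rot: [-90.0, 0.2, 173.2]
contact_force: [0.2, 1.1, 0.4]
grip_width: -0.0001
```

Run:
```python
from h import *
from cell import viewer,observe
need([.4807,-.1439,.034],173.2)
I={n:viewer.camera_info(n) for n in("side","top")}
for n in I:
    im=viewer.capture(n);cv2.imwrite(f"pics/{n}7.png",im)
r=viewer.silhouettes("side","red_mid")
g=[.5571,-.0713,0]
for d in r[:1]:
    P=[q+[0,0,.014] for q in RED]
    print(d["conf"],d["centre"],fit([(I["side"],d["region"].astype(float))],P,g,2))
m=np.array([.5942,-.1591]);Rz=R.from_euler('z',-.117).as_matrix()[:2,:2]
r=viewer.silhouettes("side","tray")
if r:
    t,e=fit([(I["side"],r[0]["region"].astype(float))],TRAY+[q@R.from_euler('z',0).as_matrix()+[0,.082,.014] for q in []],[.5462,-.1518,-.12],3);print(t,e,Rz.T@(t[:2]-m))
```

```text
t 10.8 pos [ 0.4805 -0.1443  0.1746] rot [-90.04   0.24 173.18] need [ 0.003  1.172 -0.002] grip -0.0001 F [0.2 1.1 0.4]
turn [ 0.0002 -0.0001 -0.0013]
joints [-30.2  19.   96.    0.1  64.8  66.6]
0.4 [233.6, 302.5] (array([ 0.54874242, -0.05796136,  0.        ]), np.float64(13.122681505034446))
[ 0.5470426  -0.15229427 -0.12320672] 0.21152301403945267 [-0.04762945  0.00125437]
```

View pics/side7.png

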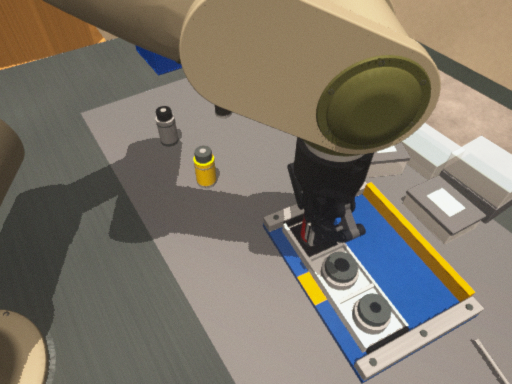

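play_rows(
  series=[
    [[0.003, 0.35, 0], [0, 0, -0.001], 0],
    [[0.003, 0.6, 0], [0, 0, -0.001], 0],
    [[0.003, 0.8, 0], [0, 0, -0.001], 0],
    [[0.003, 0.85, 0], [0, 0, -0.001], 0],
    [[0.003, 0.85, 0], [0, 0, -0.001], 0],
  ],
)

```text
time_s: 11.5
position: [0.4805, -0.1442, 0.0724]
tcp_rot: [-90.1, 0.0, 173.1]
contact_force: [0.3, -0.1, 0.2]
grip_width: -0.0001
```

Run:
```python
from h import *
from cell import viewer,observe
need([.4807,-.1439,.034],173.2)
im=viewer.capture("side");cv2.imwrite(f"pics/side8.png",cv2.resize(im[130:370,230:490],None,fx=2.4,fy=2.4))
```

```text
t 11.5 pos [ 0.4805 -0.1442  0.0724] rot [-9.0060e+01  1.0000e-02  1.7314e+02] need [-0.002  0.32  -0.002] grip -0.0001 F [ 0.3 -0.1  0.2]
turn [ 0.0003 -0.0003 -0.    ]
joints [-3.010e+01  2.750e+01  1.013e+02  1.000e-01  5.120e+01  6.670e+01]
```

View pics/side8.png

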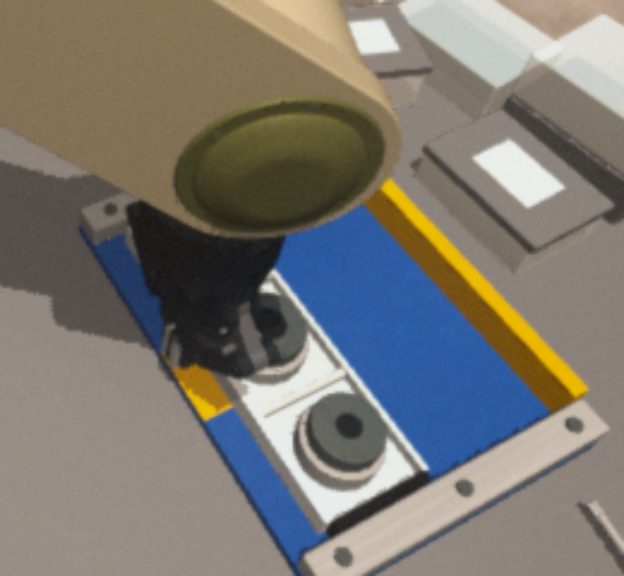

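play_rows(
  series=[
    [[0, 0.15, 0], [0, 0, 0], 0],
    [[0, 0.25, 0], [0, 0, 0], 0],
    [[0, 0.295, 0], [0, 0, 0], 0],
    [[0, 0.295, 0], [0, 0, 0], 0],
    [[0, 0.295, 0], [0, 0, 0], 0],
  ],
)

```text
time_s: 12.05
position: [0.4813, -0.1446, 0.0385]
tcp_rot: [-90.0, 0.1, 173.1]
contact_force: [-0.2, 0.4, 0.5]
grip_width: -0.0
```

Run:
```python
from h import *
from cell import viewer,observe
# contact at tray x=-51 when home: mag x = 58-51
a=-.117;u=np.array([np.cos(a),np.sin(a)]);m=np.array([.5942,-.1591])
tg=m+u*(.058-.051);print(tg); need([*tg,.0365],173.25)
im=viewer.capture("side");cv2.imwrite(f"pics/side9.png",cv2.resize(im[130:370,230:490],None,fx=2.4,fy=2.4))
```

```text
[ 0.60115214 -0.15991713]
t 12.05 pos [ 0.4813 -0.1446  0.0385] rot [-9.0000e+01  1.5000e-01  1.7314e+02] need [-1.007  0.019  0.008] grip -0.0 F [-0.2  0.4  0.5]
turn [ 0.     -0.0006 -0.0008]
joints [-3.010e+01  3.090e+01  1.023e+02  1.000e-01  4.660e+01  6.670e+01]
```

View pics/side9.png

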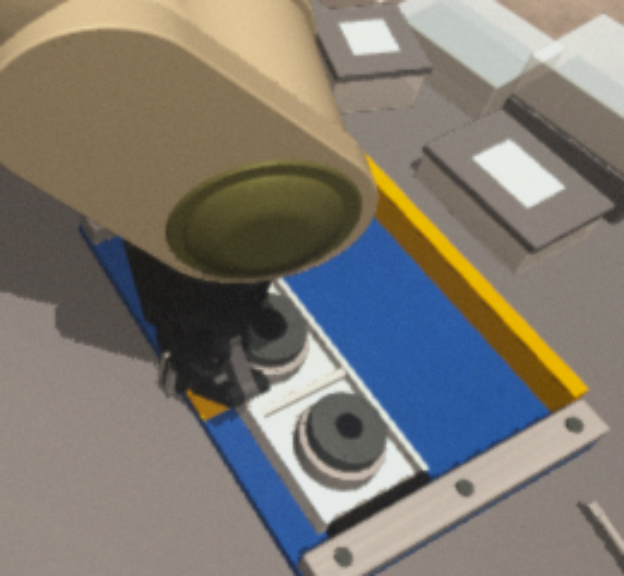

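play_rows(
  series=[
    [[-0.02, 0.01, 0], [0, 0, 0], 0],
    [[-0.04, 0.012, 0], [0, 0, 0], 0],
    [[-0.06, 0.012, 0], [0, 0, 0], 0],
    [[-0.08, 0.012, 0], [0, 0, 0], 0],
    [[-0.1, 0.012, 0], [0, 0, 0], 0],
    [[-0.12, 0.012, 0], [0, 0, 0], 0],
    [[-0.14, 0.012, 0], [0, 0, 0], 0],
    [[-0.16, 0.012, 0], [0, 0, 0], 0],
    [[-0.18, 0.012, 0], [0, 0, 0], 0],
    [[-0.2, 0.012, 0], [0, 0, 0], 0],
    [[-0.22, 0.012, 0], [0, 0, 0], 0],
    [[-0.24, 0.012, 0], [0, 0, 0], 0],
    [[-0.26, 0.012, 0], [0, 0, 0], 0],
  ],
)

```text
time_s: 13.4
position: [0.5124, -0.1483, 0.0371]
tcp_rot: [-90.0, 0.1, 173.1]
contact_force: [-1.7, 0.5, 0.3]
grip_width: -0.0001
```

Run:
```python
from h import *
from cell import viewer,observe
need([.6012,-.1599,.0365],173.25)
im=viewer.capture("side");cv2.imwrite(f"pics/side10.png",cv2.resize(im[130:370,230:490],None,fx=2.4,fy=2.4))
```

```text
t 13.4 pos [ 0.5124 -0.1483  0.0371] rot [-9.0000e+01  1.5000e-01  1.7314e+02] need [-0.746  0.007  0.007] grip -0.0001 F [-1.7  0.5  0.3]
turn [ 0.     -0.0006 -0.0008]
joints [-28.8  34.   97.    0.1  48.9  68.1]
```

View pics/side10.png

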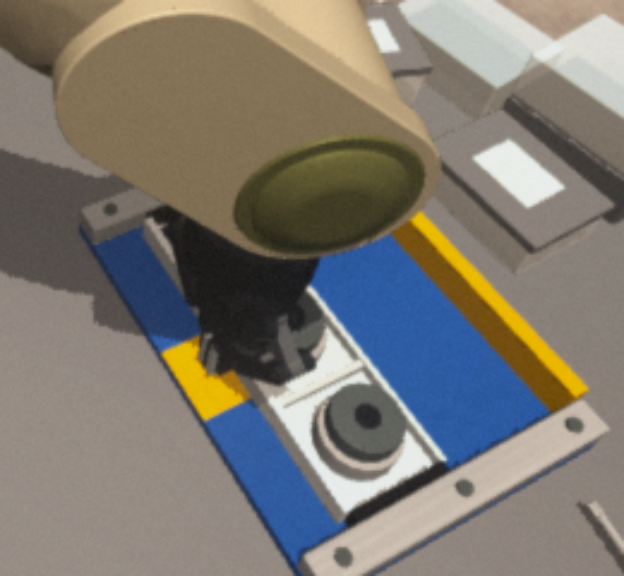

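play_rows(
  series=[
    [[-0.02, 0.003, 0], [0, 0, 0], 0],
    [[-0.045, 0.005, 0], [0, 0, 0], 0],
    [[-0.07, 0.005, 0], [0, 0, 0], 0],
    [[-0.095, 0.005, 0], [0, 0, 0.0], 0],
    [[-0.12, 0.005, 0.001], [0, 0, 0], 0],
    [[-0.145, 0.005, 0.001], [0, 0, 0], 0],
    [[-0.17, 0.005, 0.001], [0, 0, 0], 0],
    [[-0.195, 0.005, 0.002], [0, 0, 0], 0],
    [[-0.22, 0.005, 0.002], [0, 0, 0], 0],
    [[-0.245, 0.005, 0.002], [0, 0, 0], 0],
    [[-0.27, 0.005, 0.003], [0, 0, 0], 0],
    [[-0.295, 0.005, 0.003], [0, 0, 0], 0],
    [[-0.32, 0.005, 0.003], [0, 0, 0], 0],
    [[-0.345, 0.005, 0.004], [0, 0, 0], 0],
    [[-0.37, 0.005, 0.004], [0, 0, 0], 0],
    [[-0.395, 0.005, 0.004], [0, 0, 0], 0],
    [[-0.42, 0.005, 0.005], [0, 0, 0], 0],
    [[-0.445, 0.005, 0.005], [0, 0, 0], 0],
    [[-0.47, 0.005, 0.005], [0, 0, 0], 0],
    [[-0.49, 0.005, 0.005], [0, 0, 0], 0],
  ],
)

```text
time_s: 15.45
position: [0.5714, -0.1561, 0.0367]
tcp_rot: [-90.0, 0.2, 173.1]
contact_force: [-2.2, 1.0, 0.8]
grip_width: -0.0001
```

Run:
```python
from h import *
from cell import viewer,observe
need([.6012,-.1599,.0365],173.25)
im=viewer.capture("side");cv2.imwrite(f"pics/side11.png",cv2.resize(im[130:370,230:490],None,fx=2.4,fy=2.4))
```

```text
t 15.45 pos [ 0.5714 -0.1561  0.0367] rot [-89.99   0.18 173.13] need [-0.25   0.003  0.002] grip -0.0001 F [-2.2  1.   0.8]
turn [-0.     -0.0006 -0.001 ]
joints [-26.6  39.7  86.1   0.1  54.1  70.2]
```

View pics/side11.png

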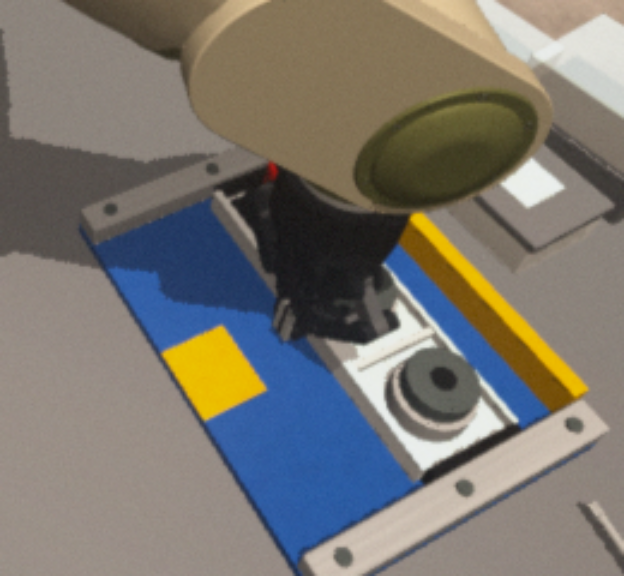

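play_rows(
  series=[
    [[-0.02, 0, 0], [0, 0, 0], 0],
    [[-0.04, 0, 0], [0, 0, 0], 0],
    [[-0.06, 0, 0], [0, 0, 0], 0],
    [[-0.08, 0, 0], [0, 0, 0], 0],
    [[-0.1, 0, 0], [0, 0, 0], 0],
    [[-0.12, 0, 0], [0, 0, 0], 0],
    [[-0.14, 0, 0], [0, 0, 0], 0],
    [[-0.155, 0, 0], [0, 0, 0], 0],
    [[-0.17, 0, 0], [0, 0, 0], 0],
    [[-0.18, 0, 0], [0, 0, 0], 0],
    [[-0.19, 0, 0], [0, 0, 0], 0],
    [[-0.2, 0, 0], [0, 0, 0], 0],
  ],
)

```text
time_s: 16.7
position: [0.5956, -0.159, 0.0368]
tcp_rot: [-90.0, 0.2, 173.1]
contact_force: [-1.8, 1.1, -0.9]
grip_width: 0.0001
```

Run:
```python
from h import *
from cell import viewer,observe
need([.6012,-.1599,.0365],173.25)
im=viewer.capture("side");cv2.imwrite(f"pics/side12.png",cv2.resize(im[130:370,230:490],None,fx=2.4,fy=2.4))
```

```text
t 16.7 pos [ 0.5956 -0.159   0.0368] rot [-89.99   0.21 173.13] need [-0.047  0.003  0.002] grip 0.0001 F [-1.8  1.1 -0.9]
turn [-0.0001 -0.0007 -0.0012]
joints [-25.8  42.1  81.3   0.1  56.3  71. ]
```

View pics/side12.png

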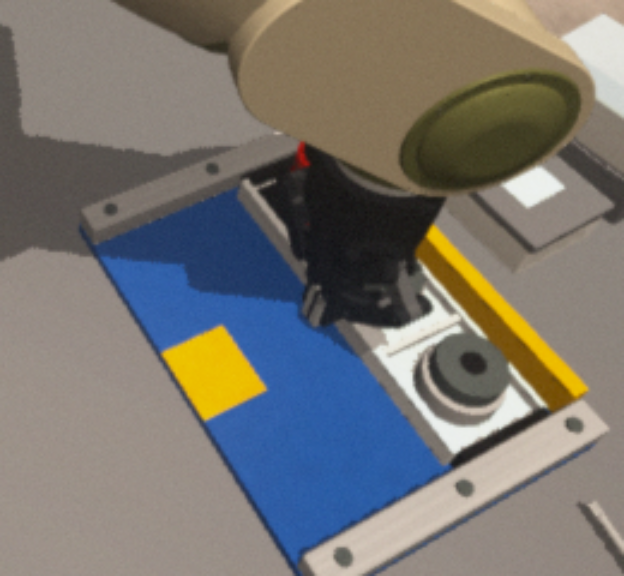

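Close to the stop. I'll creep on in small steps until the force rises.

play_rows(
  series=[
    [[-0.008, 0, 0], [0, 0, 0], 0],
    [[-0.016, 0, 0], [0, 0, 0], 0],
    [[-0.024, 0, 0], [0, 0, 0], 0],
    [[-0.032, 0, 0], [0, 0, 0], 0],
    [[-0.04, 0, 0], [0, 0, 0], 0],
    [[-0.048, 0, 0], [0, 0, 0], 0],
  ],
)

```text
time_s: 17.35
position: [0.6015, -0.1598, 0.0369]
tcp_rot: [-90.0, 0.2, 173.1]
contact_force: [-2.2, -0.4, -0.9]
grip_width: 0.0001
```

play_rows(
  series=[
    [[-0.008, 0, 0], [0, 0, 0], 0],
    [[-0.016, 0, 0], [0, 0, 0], 0],
    [[-0.024, 0, 0], [0, 0, 0], 0],
    [[-0.032, 0, 0], [0, 0, 0], 0],
  ],
)

```text
time_s: 17.75
position: [0.6026, -0.16, 0.0368]
tcp_rot: [-90.0, -0.3, 173.2]
contact_force: [-23.3, 1.4, 12.4]
grip_width: 0.0001
```

play_rows(
  series=[
    [[0.04, 0, 0], [0, 0, 0], 0],
    [[0.1, 0, 0], [0, 0, 0], 0],
    [[0.3, 0, 0], [0, 0, 0], 0],
    [[0.5, -0.1, 0], [0, 0, 0], 0],
    [[0.6, -0.5, 0], [0, 0, 0], 0],
    [[0.8, -0.9, 0], [0, 0, 0], 0],
    [[1, -1, 0], [0, 0, 0], 0],
    [[1, -1, 0], [0, 0, 0], 0],
    [[1, -1, 0], [0, 0, 0], 0],
  ],
)

```text
time_s: 18.65
position: [0.4842, -0.1459, 0.1577]
tcp_rot: [-90.0, -0.2, 173.1]
contact_force: [-0.0, 0.9, -1.3]
grip_width: -0.0002
```

play_rows(
  series=[
    [[0.4, -0.4, 0.1], [0, 0, 0], 0],
    [[0.8, -0.8, 0.1], [0, 0, 0], 0],
    [[1, -1, 0.1], [0, 0, 0], 0],
    [[1, -1, 0.1], [0, 0, 0], 0],
    [[1, -1, 0.1], [0, 0, 0], 0],
  ],
)

```text
time_s: 19.15
position: [0.3641, -0.1441, 0.2794]
tcp_rot: [-89.9, 0.0, 173.1]
contact_force: [0.4, -0.4, -1.0]
grip_width: 0.0002
```

Run:
```python
from h import *
from cell import viewer,observe
I={n:viewer.camera_info(n) for n in("side","top")}
for n in I:
    im=viewer.capture(n);cv2.imwrite(f"pics/{n}13.png",im)
    for q,P,g,k in(("red_mid",[c+[0,0,.014] for c in RED],[.66,-.083,0],2),("tray",TRAY,[.652,-.166,-.117],3)):
        r=viewer.silhouettes(n,q)
        if r: print(n,q,r[0]["conf"],r[0]["centre"],fit([(I[n],r[0]["region"].astype(float))],P,g,k))
a=-.117;m=np.array([.5942,-.1591]);Rz=R.from_euler('z',a).as_matrix()[:2,:2]
print("home",m+Rz@[.058,0],"nest",m+Rz@[.058,.082])
```

```text
side red_mid 0.59 [201.5, 363.8] (array([ 0.66087431, -0.08438147,  0.        ]), np.float64(0.06429401911518376))
side tray 0.7 [267.0, 399.6] (array([ 0.65248321, -0.1647982 , -0.12073605]), np.float64(0.23185171174579156))
top red_mid 0.62 [124.7, 317.5] (array([ 0.66021155, -0.08600844,  0.        ]), np.float64(0.08666929859191998))
top tray 0.61 [133.2, 356.2] (array([ 0.65109631, -0.16595477, -0.12146475]), np.float64(0.24036620442626577))
home [ 0.65180347 -0.16587053] nest [ 0.6613756  -0.08443114]
```

View pics/side13.png

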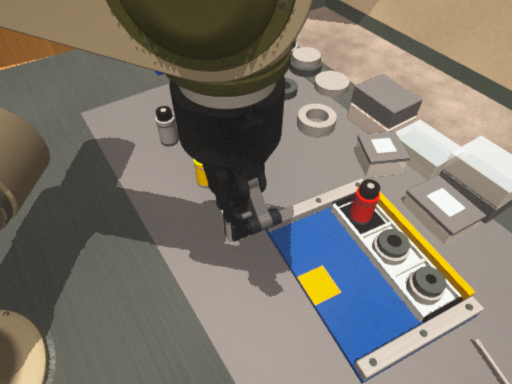

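View pics/top13.png

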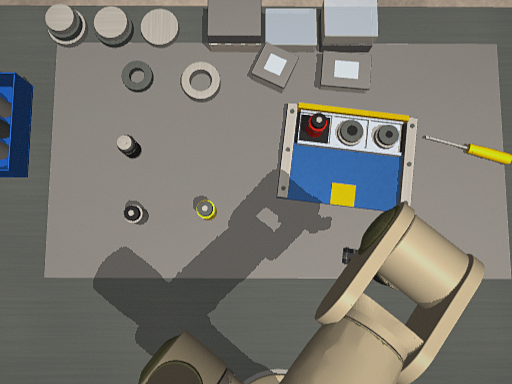

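The cassette lies against the yellow stop. In the side view the red holder stands upright at (365,202), and in the top view it is at (317,124), inside the left compartment. The arm is clear.

```bash
python3 -c "
from cell import close_job
print(close_job())"
```

```text
the job is handed in; nothing more can be done
None
```

The red holder is standing in the left compartment of the cassette, and the cassette is fully home against the yellow stop. I handed the job in at about 19.5 s; no verdict is reported.

- **Placing:** I gripped the red holder at 40 N and lowered it into the compartment until I felt the floor. I released it there, with the cassette still about 106 mm short of home, and it stood upright.
- **Pushing:** I turned the tool, shut the fingers and pushed at the middle of the front edge, straight along the guides. The push took about 2 N, with no sign of binding. At the stop the force rose to about 23 N along the guides and 12 N upward, so I backed off and moved the arm clear.
- **Last checks:** Both cameras put the cassette within about 1.5 mm of home, with yaw within 0.3° of the guides. The holder is within about 2 mm of the compartment centre and upright, and the tool force is near zero.
- **Weak spots:** The final cassette outline fit was loose (about 23% mismatch), because my shape model left out the holder and used rough die sizes. The force contact at the stop and the pictures agree with the fitted pose. While the gripper hid the holder just after release, a network outline and fit of it were no good (confidence 0.4), so I ignored them.

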